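Tip a forming block out of its packed rack and stand it on the scored blank

TASK

From the tightly packed rack of wooden carton-forming blocks, tip the one with the gabled (house-roof) top outward by its top until it leans by itself on the rack's sloping front board, then lift it clear of the rack. Set it down gently, roof up, squarely in the middle of the centre panel of the scored cardboard blank, its edges along the fold lines, and let go. The other blocks stay standing in the rack and everything else stays where it is.

Things in the scene. Friction and masses are not known exactly. Their poses are not given: they have to be found in the camera images.
- rack: Plywood tilt-out rack, fixed. Origin: bench height, under the middle of the crease between floor and front board; x to the rack's back, y along the row, z up. Floor top at 10 mm; five blocks side by side, 47 mm pitch (y = -94 to 94 mm, any order), fronts 1 mm behind the crease, backs at x = 89 mm. Cheeks 90 mm high (front 107 mm) outside y = +-120 mm; back panel x = 92 to 102 mm, 70 mm high.
- board_top (a point): Middle of the front board's top inner edge, 96 mm above the bench; axes as the rack's. The board leans outward (-x) 31 degrees from vertical. A block pulled out by its top pivots on its lower front edge in the crease, passes its balance at about 26 degrees and falls the rest by itself to lean on the board, its head out in front of the row with free sides; its foot may slide back some mm.
- gable_block: The wanted block: light wood, 88 mm deep (x), 46 mm wide (y), with a roof of two equal slopes whose ridge runs along x; straight sides up to the eaves at 170 mm, ridge at 186 mm. 0.25 to 0.5 kg. Origin at the centre of its underside; x along its depth (front face at x = -44 mm), z up. In the rack it stands on the rack floor with its x along the rack's x.
- flat_block: Flat-topped light-wood block, 88 x 46 mm, 178 mm high; origin at the centre of its underside; stands in the rack.
- short_block: Lowest flat-topped light-wood block, 88 x 46 mm, 160 mm high; origin at the centre of its underside; stands in the rack.
- round_block: Block with a half-round top, 88 x 46 mm, 180 mm high; origin at the centre of its underside; stands in the rack.
- step_block: Block with a stepped (narrower, 26 mm wide) top, 88 x 46 mm, shoulders at 152 mm, 181 mm high; origin at the centre of its underside; stands in the rack.
- blank: Flat cross-shaped brown cardboard blank of an end cap, 2 mm thick, taped to the bench (fixed). Centre panel 92 mm (x) by 50 mm (y) between dark fold lines, a 30 mm flap on each side. Origin at bench height under the middle of the centre panel, x along the panel's long side, z up.
- panel (a point): Middle of the centre panel of the blank, on its upper face (2 mm above the bench); axes as the blank's.
- press_block: Bystander: plain wooden pressing block lying flat, 120 mm long (y), 50 mm wide, 35 mm high; origin under its centre.
- yellow_bottle: Bystander: small yellow glue bottle, 57 mm across, 122 mm high; origin under its centre.
- iron_weight: Bystander: round grey weight with a knob, 58 mm across, 59 mm high; origin under its centre.
Not all that is in view belongs to the job. Of the things that look like the blank, the larger one is meant.

How it is judged:
On the way, in this order (a step that is already met when the one before it is completed fails the run):
1. the gabled block leans on the rack's front board, its foot still in the rack, and nothing holds it (angle between gable_block's own z axis and vertical between 0.47 and 0.8 rad and z of gable_block in the frame of rack below 0.055 m and x of gable_block in the frame of rack above 0.015 m and contact force between the fingers and gable_block below 0.3 N), for 0.2 s.
2. the gabled block is lifted clear of the rack (height (world z) of gable_block above 0.1 m and contact force between gable_block and rack below 0.1 N), for 0.1 s.
At the end, for the whole second after the job is handed in: The gabled block stands upright (0.04 rad), at rest, on the blank's centre panel, centred within 6 mm and its long side along the panel's within 0.09 rad, either way round; the other four blocks stand upright (0.1 rad) in the rack within 15 mm of where they were (horizontal distance between gable_block and panel below 0.006 m and angle between the x axis of gable_block and the x axis of blank, either way round below 0.09 rad and angle between gable_block's own z axis and vertical below 0.04 rad and height (world z) of gable_block below 0.006 m and linear speed of gable_block below 0.01 m/s and angle between each of flat_block, short_block, round_block, step_block's own z axis and vertical below 0.1 rad and distance of each of flat_block, short_block, round_block, step_block from where it was at the start of the episode below 0.015 m); the robot touches nothing.
It fails at once if another block is tipped out with it (over 0.25 rad) (angle between any of flat_block, short_block, round_block, step_block's own z axis and vertical above 0.25 rad).
It fails at once if the block is dropped or banged onto the blank (over 60 N) (contact force between gable_block and blank above 60 N).
It fails at once if a bystander is shoved (over 20 mm) (distance of any of press_block, yellow_bottle, iron_weight from where it was at the start of the episode above 0.02 m).
It also fails if it takes over 64 s, if anything falls off the work surface, if the arm or the gripper's body presses on something with over 40 N, if the wrist force passes 120 N, or if a joint passes its speed limit or range.

ROBOT

A 7-joint arm with a two-finger parallel gripper is mounted at the origin on a cart in front of the work surface, level with it; the furniture and walls round the work are solid. World frame = base frame: x ahead of the robot, y to its left, z up, the work surface at z = 0. Lengths are in m, angles in rad, forces in N, time in s.
With the tool pointing down it reaches from about 0.425 to 0.925 m from the base axis. Payload 6.8 kg.
Tool frame: the origin (TCP) lies at the very end of the fingers, on their centre line; the grasp point (between the pads) lies 19 mm behind it; z points along the fingers, y is the line along which they close (so a half turn about z gives the same grasp; the last joint's range is limited). The gripper opens to 85 mm and grips with 20 to 120 N. Pads are 22 mm wide; open, the fingers measure 114 mm over their backs; the gripper's body (76 mm by 85 mm) begins 54 mm behind the grasp point. The pads swing forward as they close: fully open they stand 13 mm farther back than shut.
Start: joints at [-1.235, 0.477, 0.022, 1.555, -0.011, 1.109, -0.083], TCP at [0.29, 0.61, 0.231] pointing down, gripper open.
Joint ranges: [-2.96, 2.96], [-0.34, 2.1], [-1.41, 1.46], [0.24, 2.44], [-1.37, 4.51], [0.17, 1.92], [-2.96, 2.96]. Speed limits (rad/s): [2.39, 2.39, 3.14, 3.14, 3.14, 3.14, 3.14].

INTERFACE

Orientations are given as a unit quaternion [w, x, y, z].
In Python, from station import bot gives the robot as it stands. The module is installed in compiled form; this text tells all that it offers.
- The arm moves only by the shell command python3 -m jog 'ROWS' [OPENING] [FORCE]. ROWS is JSON, a list of rows, each a list of 4 numbers: the shift along the tool's x, y, z in cm, then the turn about the tool's z in rad. In form: [[x, y, z, spin], ...]. A call has 1 to 20 rows; each row is the pose to reach, as a shift and turn from the pose commanded when the call began, along the tool's axes at that moment; what a row does not reach only later rows make up. A row lasts 1/12 s, in which the tool goes at most 41.7 mm and 7.16 degrees, less where a joint would pass 70% of its speed; a pose out of reach is approached as far as the arm can. A call with a gripper value outside its range is refused whole. OPENING is the closure, from -1 (fully open) to 1 (shut), set as the call begins (- or left out, the last holds). The fingers move at their own pace and stop on an object; FORCE is the grip in N (left out, the last holds). Time passes only in rows, so rows that repeat a pose let the fingers close. It gives the time, the measured TCP pose, the force, the opening and the grip force at its end, in the units of the state.
- bot.get_obs(): the state, without advancing time (a new reading comes with each control period).
- bot.read_camera(name): name is "scene" or "side" or "wrist"; returns a dict with "pixels" (420x560x3 uint8, red, green, blue), "depth" (420x560 float32, m along the optical axis (not along the pixel's ray), 0 where there is no reading), "fovy" (degrees; the focal length in pixels is half the picture's height over the tangent of half this angle, whatever the lens; pixels are square), "cx", "cy" (the principal point, pixels), "pose" (4x4, takes a point from camera to world coordinates). Camera axes: x right, y down, z forward; pixel columns grow to the right and rows downward; lengths in m; the calibration is good to about 2 mm. A picture is of the moment at which its call begins.
- bot.hand_in(): hands the job in; it is judged then, once.
The state is a dict: "t": time; "q": joint angles; "joint_vel": joint speeds; "joint_torque": joint torques, N m; "eef_pos": TCP position; "tool_rot": TCP orientation; "contact_force": force on the tool from outside, world axes, zero at the start; "torque": the same for the moment, N m; "gripper_width": opening from 0.0 (shut) to 1.0 (fully open); "grasp_force": force on a finger pad.
Only numpy, scipy, OpenCV 4.12 (cv2) and the standard library are available. Lean on these libraries where they do the work, as an engineer would, in place of code of your own. Each camera call takes 0.05 s, during which the arm holds its last target. There are 200 camera calls.

## Working session

There is one attempt and no reset: what is moved stays moved. The work goes in short steps, Python scripts to look and compute and a shell command to move; the robot and the scene stay as the last step left them, time stands still between calls to the robot, and variables do not carry over. Pictures are saved under pics/ and viewed, at most 13 in all, crops included, and the job is handed in when it is done.

```bash
mkdir -p pics
cat > h.py <<'E'
import numpy as np, cv2
from station import bot
def cloud(c):
    d=c["depth"];f=210/np.tan(np.radians(c["fovy"])/2)
    v,u=np.mgrid[0:420,0:560]
    P=np.stack([(u-c["cx"])*d/f,(v-c["cy"])*d/f,d],-1)
    T=np.array(c["pose"]);W=P@T[:3,:3].T+T[:3,3];W[d==0]=np.nan
    return W
def save(c,n):cv2.imwrite(f"pics/{n}.png",c["pixels"][...,::-1])
E
python3 - <<'E'
from h import *
np.set_printoptions(precision=3,suppress=True)
for n in("scene","side","wrist"):
    c=bot.read_camera(n);save(c,n+"0");np.savez(n+"0",W=cloud(c),p=c["pixels"]);print(n,c["fovy"],np.array(c["pose"]))
a=cv2.imread("pics/scene0.png");b=cv2.imread("pics/side0.png")
cv2.imwrite("pics/both.png",np.hstack([a,b])[:, :])
print(bot.get_obs())
E
```

```text
scene 56.72091064518464 [[-0.552  0.665 -0.503  1.082]
 [ 0.834  0.444 -0.329  0.232]
 [ 0.004 -0.601 -0.799  0.941]
 [ 0.     0.     0.     1.   ]]
side 55.13588283760192 [[-0.14   0.699 -0.701  1.316]
 [ 0.99   0.092 -0.106  0.021]
 [-0.009 -0.709 -0.705  0.877]
 [ 0.     0.     0.     1.   ]]
wrist 65.4598010403823 [[ 0.428  0.858  0.285  0.217]
 [ 0.904 -0.405 -0.138  0.645]
 [-0.002  0.317 -0.948  0.374]
 [ 0.     0.     0.     1.   ]]
{'t': 0.15, 'q': array([-1.235,  0.478,  0.022,  1.556, -0.012,  1.109, -0.083]), 'joint_vel': array([ 0.   , -0.001,  0.   , -0.002, -0.   , -0.   , -0.001]), 'joint_torque': array([  0.002, -59.693,   1.61 , -28.149,   0.013,   0.007,   0.   ]), 'eef_pos': array([0.29 , 0.609, 0.231]), 'tool_rot': array([-0.   ,  0.22 ,  0.975, -0.001]), 'contact_force': array([-0.168, -0.197, -0.484]), 'torque': array([-0.004,  0.01 ,  0.039]), 'grasp_force': 0.0, 'gripper_width': 0.9969646164657254}
```

View pics/scene0.png

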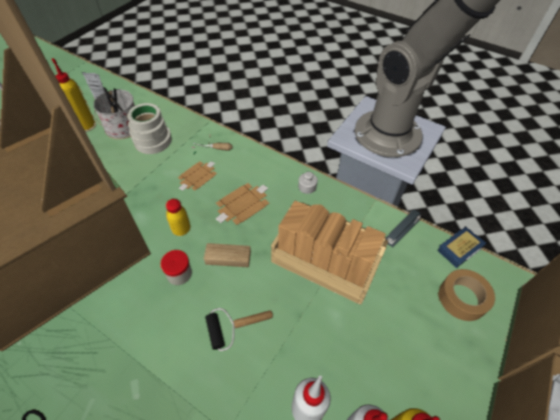

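View pics/side0.png

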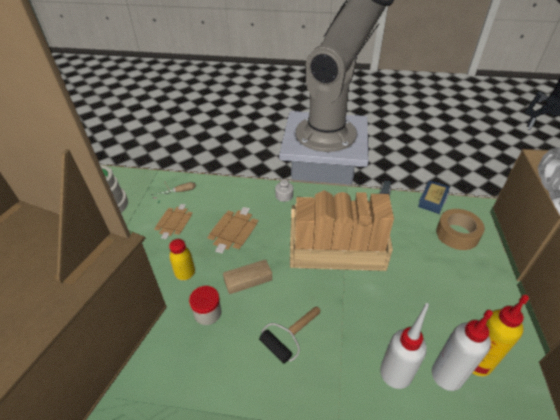

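The gabled block must be in the rack (scene ~(330,240), side ~(340,230)). There are two blanks: the larger at scene (243,203) / side (233,228), the smaller at scene (197,175) / side (173,220). Next I'll rectify a top view and enlarge the rack and blanks.

Run:
```python
from h import *
np.set_printoptions(precision=3,suppress=True)
S=np.load("scene0.npz");D=np.load("side0.npz")
for n,(u,v) in dict(blank=(243,203),small=(197,175),rack=(330,240),weight=(307,183),bottle=(178,215),press=(228,255)).items(): print(n,S["W"][v,u])
a=cv2.resize(S["p"][190:305,255:405],(800,600),interpolation=cv2.INTER_CUBIC)[:,:,::-1]
b=cv2.resize(D["p"][180:280,275:405],(800,600),interpolation=cv2.INTER_CUBIC)[:,:,::-1]
cv2.imwrite("pics/crop.png",np.vstack([cv2.resize(a,(400,300)),cv2.resize(b,(400,300))]))
# ortho height + colour map from both clouds
x0,y0,x1,y1=0.3,-0.25,0.8,0.45; s=1000
H=np.full((500,700),-1.);C=np.zeros((500,700,3),np.uint8)
for Z in(S,D):
    W=Z["W"].reshape(-1,3);p=Z["p"].reshape(-1,3)
    ok=np.isfinite(W).all(1)&(W[:,2]<0.25)&(W[:,0]>x0)&(W[:,0]<x1-.003)&(W[:,1]>y0)&(W[:,1]<y1-.003)
    for w,c in zip(W[ok],p[ok]):
        i=int((w[0]-x0)*s);j=int((w[1]-y0)*s)
        sl=np.s_[i:i+3,j:j+3]; m=H[sl]<w[2]; H[sl][m]=w[2]; C[sl][m]=c
np.save("H.npy",H)
C=C[::-1,::-1].copy()
h=cv2.applyColorMap((np.clip(H[::-1,::-1]/0.22,0,1)*255).astype(np.uint8),cv2.COLORMAP_JET)
o=np.vstack([C[...,::-1],h]); cv2.imwrite("pics/ortho.png",cv2.resize(o,(420,600)))
```

```text
blank [ 0.537 -0.237  0.003]
small [ 0.525 -0.429 -0.001]
rack [0.62  0.082 0.187]
weight [ 0.384 -0.105  0.033]
bottle [ 0.718 -0.313  0.093]
press [ 0.718 -0.151  0.036]
```

View pics/crop.png

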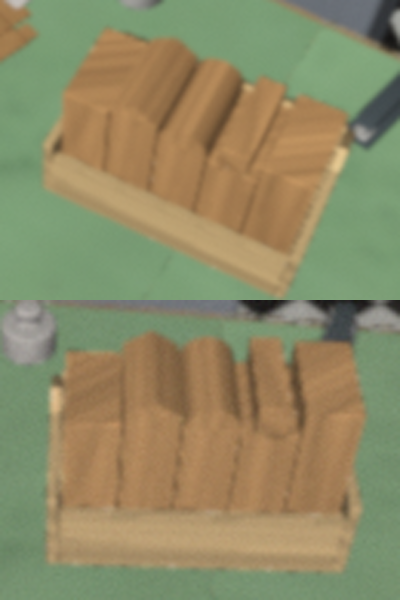

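View pics/ortho.png

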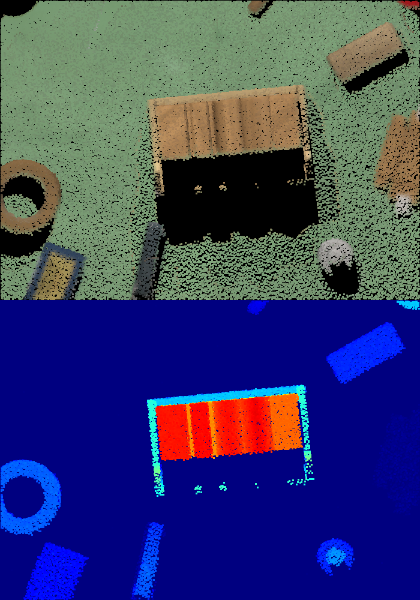

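The crop shows, left to right in the side view, a low flat block at (95,385), two shaped tops at (150,370) and (210,370), a stepped one at (268,380) and a flat one at (330,380). The ortho view shows the back panel on the far side, so the sloping board faces the robot. The larger blank is the left one in world, at about (0.537,-0.237). Now I'll fit the rack frame, profile the tops to tell gable from round, and fit the blank.

Run:
```python
from h import *
np.set_printoptions(precision=3,suppress=True,linewidth=200)
for n in("scene0","side0"):
    Z=np.load(n+".npz");W=Z["W"].reshape(-1,3);p=Z["p"].reshape(-1,3).astype(int)
    near=(abs(W[:,0]-.6)<.2)&(abs(W[:,1]-.06)<.2)
    T=W[near&(W[:,2]>.15)&(W[:,2]<.21)]
    r=cv2.minAreaRect((T[:,:2]*1000).astype(np.float32));print(n,"blocks rect",r,len(T))
    box=cv2.boxPoints(r)/1000
    e=[(box[(i+1)%4]-box[i]) for i in range(4)];ey=max(e,key=lambda v:np.linalg.norm(v));ey=ey/np.linalg.norm(ey);ey*=np.sign(ey[1])
    ex=np.array([ey[1],-ey[0]]);c=np.array(r[0])/1000
    a=np.arctan2(ex[1],ex[0]);print(" ex",ex,"yaw",a,"crease",c-ex*.045)
    L=(T[:,:2]-c)@np.stack([ex,ey],1)
    for k in range(-118,118,6):
        m=(L[:,1]*1000>=k)&(L[:,1]*1000<k+6)&(abs(L[:,0])<.03)
        print(k+3,round(1000*np.percentile(T[m,2],70)) if m.sum() else 0,end="; ")
    B=W[near&(W[:,2]>.06)&(W[:,2]<.085)];q=(B[:,:2]-c)@np.stack([ex,ey],1);print("\n back x",np.percentile(q[abs(q[:,1])<.1][:,0],[2,50,98]), "cheek y",np.percentile(q[:,1],[.5,99.5]))
    b=(abs(W[:,0]-.537)<.1)&(abs(W[:,1]+.237)<.11)&(abs(W[:,2])<.012)&(p[:,0]>p[:,1]+15)
    r=cv2.minAreaRect((W[b][:,:2]*1000).astype(np.float32));print(" blank",r,b.sum(),"z",np.median(W[b][:,2]),"mean",W[b].mean(0))
# enlarged rectified blank view (10 px = 2.5 mm) from scene and side
out=[]
for n in("scene0","side0"):
    Z=np.load(n+".npz");W=Z["W"];im=Z["p"]
    m=(abs(W[...,0]-.537)<.14)&(abs(W[...,1]+.27)<.24)&(abs(W[...,2])<.02)
    v,u=np.nonzero(m);H,_=cv2.findHomography(W[m][:,:2],np.stack([u,v],1).astype(float),cv2.RANSAC,1.)
    M=np.array([[0,-1/2000.,.637],[-1/2000.,0,-.137],[0,0,1]])
    out.append(cv2.warpPerspective(im,H@M,(400,400),flags=cv2.INTER_CUBIC|cv2.WARP_INVERSE_MAP))
cv2.imwrite("pics/blank.png",np.hstack(out)[...,::-1])
```

```text
scene0 blocks rect ((586.4990844726562, 68.436279296875), (92.0305404663086, 234.18817138671875), 5.025670051574707) 3797
 ex [0.996 0.088] yaw 0.08771456 crease [0.542 0.064]
-115 170; -109 171; -103 171; -97 171; -91 171; -85 171; -79 171; -73 171; -67 183; -61 187; -55 192; -49 196; -43 195; -37 190; -31 186; -25 182; -19 180; -13 186; -7 189; -1 190; 5 190; 11 188; 17 183; 23 171; 29 163; 35 191; 41 191; 47 192; 53 191; 59 191; 65 163; 71 188; 77 189; 83 189; 89 189; 95 189; 101 188; 107 189; 113 189; 119 188; 
 back x [0.042 0.048 0.058] cheek y [-0.124  0.128]
 blank ((537.6693115234375, -240.8026580810547), (110.27085876464844, 146.9039764404297), 73.29784393310547) 1156 z 0.0019687925724050093 mean [ 0.538 -0.24   0.002]
side0 blocks rect ((585.3094482421875, 65.13309478759766), (93.50260925292969, 233.4872283935547), 5.506117343902588) 3194
 ex [0.995 0.096] yaw 0.096099734 crease [0.541 0.061]
-115 171; -109 171; -103 171; -97 171; -91 171; -85 171; -79 171; -73 172; -67 182; -61 187; -55 191; -49 195; -43 195; -37 191; -31 186; -25 182; -19 181; -13 186; -7 189; -1 191; 5 190; 11 187; 17 184; 23 174; 29 163; 35 189; 41 192; 47 191; 53 191; 59 192; 65 163; 71 185; 77 189; 83 189; 89 189; 95 189; 101 189; 107 189; 113 189; 119 188; 
 back x [0.041 0.048 0.058] cheek y [-0.128  0.127]
 blank ((535.1030883789062, -242.10202026367188), (109.07599639892578, 150.2569580078125), 74.20956420898438) 1132 z 0.0025713369228112515 mean [ 0.537 -0.242  0.003]
```

View pics/blank.png

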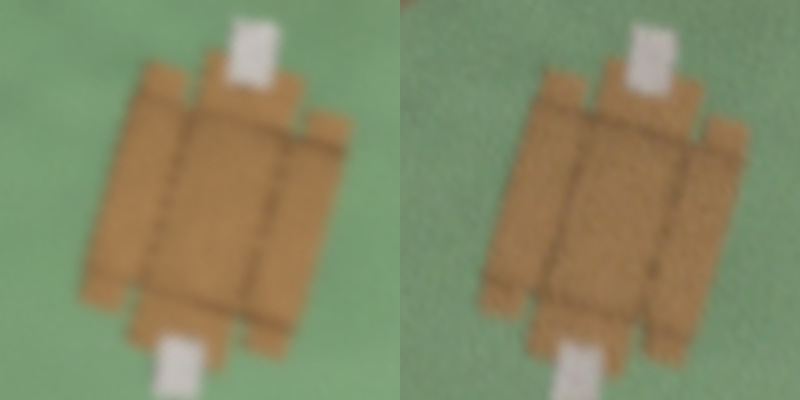

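The top profiles settle it. The block at rack y ≈ -47 mm has straight slopes up to z = 196 mm, so it is the gable. Its neighbour at y = 0 is curved with a 190 mm crown, so it is round_block. At y = -94 is the 170 mm short_block. For the blanks, the one at (0.535,-0.243) measures about 110 mm wide with a panel of about 50 x 90 mm, so it is the larger one; the other, at (0.525,-0.429), is the decoy. I'll write a helper for the offsets, and make the first move to behind the gable block with the fingers shut.

```bash
cat >> h.py <<'E'
from scipy.spatial.transform import Rotation as R
EX=np.array([.9958,.0919]);EY=np.array([-.0919,.9958]);C0=np.array([.5455,.0159]) # gable crease point
def rack(x,y=0):return C0+EX*x+EY*y
def go(xy,z,yaw):
    o=bot.get_obs();q=o["tool_rot"];M=R.from_quat([q[1],q[2],q[3],q[0]]).as_matrix()
    d=M.T@(np.r_[xy,z]-o["eef_pos"])*100
    y0=np.arctan2(M[1,0],M[0,0]);s=-((yaw-y0+np.pi/2)%np.pi-np.pi/2)
    print("t",round(o["t"],2),"pos",o["eef_pos"].round(4),"row",d.round(2),"spin",round(s,3))
E
python3 -c "
from h import *
go(rack(.125),.26,.092)"
python3 -m jog '[[-59.3,-36.2,-3,-0.54],[-59.3,-36.2,-3,-0.54],[-59.3,-36.2,-3,-0.54],[-59.3,-36.2,-3,-0.54],[-59.3,-36.2,-3,-0.54],[-59.3,-36.2,-3,-0.54],[-59.3,-36.2,-3,-0.54],[-59.3,-36.2,-3,-0.54],[-59.3,-36.2,-3,-0.54],[-59.3,-36.2,-3,-0.54],[-59.3,-36.2,-3,-0.54],[-59.3,-36.2,-3,-0.54],[-59.3,-36.2,-3,-0.54],[-59.3,-36.2,-3,-0.54],[-59.3,-36.2,-3,-0.54],[-59.3,-36.2,-3,-0.54],[-59.3,-36.2,-3,-0.54],[-59.3,-36.2,-3,-0.54],[-59.3,-36.2,-3,-0.54],[-59.3,-36.2,-3,-0.54]]' 1
python3 -c "
from h import *
go(rack(.125),.155,.092);c=bot.read_camera('wrist');save(c,'w1');np.savez('w1',W=cloud(c),p=c['pixels'])"
```

```text
t 0.15 pos [0.2896 0.6092 0.2306] row [-59.33 -36.22  -2.89] spin -0.536
t: 1.82
eef_pos: [0.6695, 0.029, 0.2607]
tool_rot: [-0.001, -0.048, 0.999, 0.0]
contact_force: [-0.9, -0.0, 0.4]
gripper_width: -0.003
grasp_force: 0.0
t 1.82 pos [0.6695 0.029  0.2607] row [-0.05 -0.17 10.57] spin 0.005
```

View pics/w1.png

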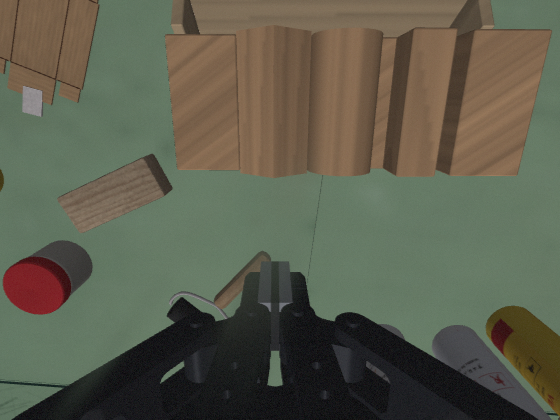

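The wrist view shows the rack at the top with the gable second from the left (ridge at column ~274), straight ahead of the shut fingers (275,290). The sloping board is at (340,15). Next: descend, then push.

```bash
python3 -m jog '[[0,0,4,0],[0,0,8,0],[0,-0.1,10.5,0],[0,-0.1,10.5,0],[1,-0.1,10.5,0],[2,-0.1,10.5,0],[2.5,-0.1,10.5,0],[3,-0.1,10.5,0],[3.5,-0.1,10.5,0],[4,-0.1,10.5,0],[4.4,-0.1,10.5,0],[4.8,-0.1,10.5,0],[5.2,-0.1,10.5,0],[5.6,-0.1,10.5,0],[6,-0.1,10.5,0]]'
python3 - <<'E'
from h import *
np.set_printoptions(precision=3,suppress=True)
def f():
  c=bot.read_camera("side");save(c,"s2");W=cloud(c).reshape(-1,3);L=(W[:,:2]-C0)@np.stack([EX,EY],1)
  for y in(-47,0,47,94):
    m=(abs(L[:,1]*1000-y)<20)&(W[:,2]>.12)&(W[:,2]<.225)&(L[:,0]>-.15)&(L[:,0]<.11)
    i=np.nonzero(m)[0];print(y,len(i),"x",np.percentile(L[i,0],[2,50,98]),"zmax",np.percentile(W[i,2],98))
f();o=bot.get_obs();print((o["eef_pos"][:2]-C0)@EX)
E
```

```text
t: 3.12
eef_pos: [0.6098, 0.0212, 0.1562]
tool_rot: [-0.0, -0.048, 0.999, -0.0]
contact_force: [0.5, -0.2, 1.0]
gripper_width: 0.001
grasp_force: 0.5
-47 591 x [0.013 0.076 0.089] zmax 0.2217267371479994
0 429 x [0.045 0.065 0.079] zmax 0.2221072764571769
47 556 x [0.03  0.086 0.089] zmax 0.2214139729408052
94 676 x [0.002 0.076 0.089] zmax 0.19329831548608084
0.06355950007573472
```

```bash
python3 -m jog '[[0.4,0,0,0],[0.8,0,0,0],[1.2,0,0,0],[1.6,0,0,0],[1.9,0,0,0],[2.2,0,0,0],[2.5,0,0,0],[2.8,0,0,0],[3.0,0,0,0],[3.0,0,0,0]]'
python3 - <<'E'
from h import *
np.set_printoptions(precision=3,suppress=True)
c=bot.read_camera("side");save(c,"s3");c=bot.read_camera("wrist");save(c,"w3")
a=cv2.imread("pics/s3.png")[120:290,220:450];b=cv2.imread("pics/w3.png")
cv2.imwrite("pics/v3.png",np.hstack([cv2.resize(a,(405,300)),cv2.resize(b,(395,300))]))
E
```

```text
t: 4.0
eef_pos: [0.5799, 0.0183, 0.1562]
tool_rot: [-0.0, -0.048, 0.999, 0.0]
contact_force: [-1.0, -0.6, -0.4]
gripper_width: 0.002
grasp_force: 0.0
```

View pics/v3.png

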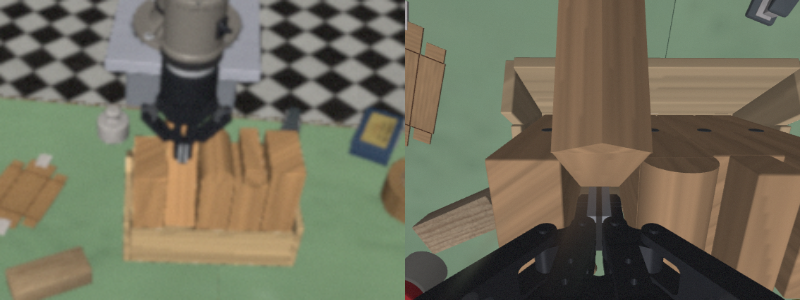

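The block leans out over the front board (wrist panel (600,100)) and the others still stand. I'll back the fingers off, rise and measure the lean.

```bash
python3 -m jog '[[-2,0,0,0],[-4,0,0,0],[-5,0,-2,0],[-5,0,-6,0],[-5,0,-10,0],[-5,0,-14,0],[-5,0,-17,0],[-5,0,-17,0]]' -1
python3 - <<'E'
from h import *
np.set_printoptions(precision=3,suppress=True)
for n in("wrist","scene"):
  c=bot.read_camera(n);save(c,"m"+n);W=cloud(c).reshape(-1,3);L=(W[:,:2]-C0)@np.stack([EX,EY],1)
  X=np.c_[L,W[:,2]]*1000;X=X[np.isfinite(X).all(1)]
  g=X[(abs(X[:,1])<26)&(X[:,0]<-3)&(X[:,0]>-110)&(X[:,2]>115)&(X[:,2]<225)]
  print(n,len(g),"y",np.percentile(g[:,1],[1,50,99]),"zmax",g[:,2].max())
  for x in range(-105,0,10):
    s=g[abs(g[:,0]-x)<3]
    if len(s)>3:print(x,len(s),"ridge z",np.percentile(s[:,2],97).round(1),"y at ridge",np.median(s[s[:,2]>np.percentile(s[:,2],92),1]).round(1),"y",np.percentile(s[:,1],[2,98]).round(1))
  for y in(-47,47,94,141):
    s=X[(abs(X[:,1]-y)<20)&(X[:,2]>150)&(X[:,2]<205)&(abs(X[:,0]-45)<60)]
    print(y,"others x",np.percentile(s[:,0],[1,99]).round(1) if len(s)>9 else 0)
go(rack(-.044),.30,.092)
E
```

```text
t: 4.77
eef_pos: [0.6336, 0.0232, 0.3342]
tool_rot: [0.006, -0.048, 0.999, 0.001]
contact_force: [1.0, 0.1, 0.9]
gripper_width: 0.999
grasp_force: 0.0
wrist 5034 y [-22.293  -0.034  22.623] zmax 214.5048065418758
-65 388 ridge z 187.5 y at ridge -0.3 y [-21.5  21.8]
-55 425 ridge z 194.0 y at ridge -0.3 y [-21.7  21.5]
-45 445 ridge z 200.0 y at ridge -0.2 y [-21.8  22.2]
-35 456 ridge z 206.2 y at ridge 0.5 y [-21.5  22.1]
-25 471 ridge z 212.3 y at ridge 0.6 y [-21.3  21.9]
-15 518 ridge z 208.6 y at ridge -1.2 y [-21.8  21.7]
-5 391 ridge z 193.7 y at ridge 2.0 y [-21.6  22.1]
-47 others x [ 2.8 88.7]
47 others x [ 2.6 88.7]
94 others x [ 2.1 87.8]
141 others x [ 1.7 87.5]
scene 361 y [-20.59    4.46   24.836] zmax 214.17250463331928
-85 4 ridge z 163.4 y at ridge -9.6 y [-17.8  23. ]
-75 10 ridge z 176.7 y at ridge -3.0 y [-18.9  24.4]
-65 12 ridge z 183.8 y at ridge -2.1 y [-17.3  24.8]
-55 13 ridge z 192.0 y at ridge 1.0 y [-18.7  24.8]
-45 15 ridge z 199.5 y at ridge 0.3 y [-17.9  24.9]
-35 19 ridge z 205.1 y at ridge 1.3 y [-20.   24.8]
-25 21 ridge z 211.6 y at ridge 5.3 y [-15.7  24.7]
-15 73 ridge z 209.4 y at ridge 0.2 y [-18.4  24.6]
-5 69 ridge z 194.9 y at ridge 6.7 y [-19.5  24.3]
-47 others x [ 3.2 90.8]
47 others x [ 3.  90.7]
94 others x [ 2.9 90.5]
141 others x [ 3.4 90.2]
t 4.87 pos [0.631 0.023 0.328] row [12.99  0.1   2.74] spin 0.004
```

The lean is 31.8° (ridge slope 0.62), centred at y = 0, matching the foot in the crease, and the other blocks haven't moved. Next: go above the head, descend and grip its sides.

```bash
python3 -m jog '[[4,0,0,0],[8,0.1,0,0],[12,0.1,2,0],[12.9,0.1,6,0],[12.9,0.1,9,0],[12.9,0.1,12,0],[12.9,0.1,14,0],[12.9,0.1,15,0],[12.9,0.1,15,0],[12.9,0.1,15,0]]' -1
python3 -c "
from h import *
go(rack(-.043),.147,.092)"
```

```text
t: 5.7
eef_pos: [0.5015, 0.0118, 0.1759]
tool_rot: [-0.001, -0.048, 0.999, -0.0]
contact_force: [0.5, -0.2, 0.4]
gripper_width: 0.997
grasp_force: 0.0
t 5.7 pos [0.5015 0.0118 0.1759] row [-0.13  0.01  2.89] spin 0.004
```

```bash
python3 -m jog '[[-0.1,0,1.5,0],[-0.1,0,2.5,0],[-0.1,0,2.9,0],[-0.1,0,2.9,0]]' -1
python3 -m jog '[[0,0,0,0],[0,0,0,0],[0,0,0,0],[0,0,0,0],[0,0,0,0],[0,0,0,0],[0,0,0,0],[0,0,0,0],[0,0,0,0],[0,0,0,0]]' 1 40
python3 -m jog '[[0,0,-0.5,0],[0,0,-1,0],[0,0,-1.5,0],[0,0,-2,0],[0,0,-2.5,0],[0,0,-3,0],[0,0,-3.5,0],[0,0,-4,0]]'
```

```text
t: 6.03
eef_pos: [0.5024, 0.0119, 0.147]
tool_rot: [-0.001, -0.048, 0.999, -0.0]
contact_force: [-0.5, -0.4, 0.3]
gripper_width: 0.998
grasp_force: 0.0
t: 6.87
eef_pos: [0.5031, 0.012, 0.1479]
tool_rot: [0.0, -0.048, 0.999, 0.0]
contact_force: [-1.2, 0.4, 6.5]
gripper_width: 0.532
grasp_force: 40.8
t: 7.53
eef_pos: [0.5027, 0.0119, 0.1878]
tool_rot: [-0.0, -0.048, 0.999, 0.0]
contact_force: [0.0, 0.1, -4.0]
gripper_width: 0.533
grasp_force: 41.7
```

```bash
python3 -m jog '[[0,0,-1,0],[0,0,-2,0],[0,0,-3,0],[0,0,-4.5,0],[0,0,-6,0],[0,0,-7.5,0],[0,0,-9,0],[0,0,-10.5,0],[0,0,-12,0],[0,0,-13.5,0],[0,0,-15,0],[0,0,-15,0]]'
python3 - <<'E'
from h import *
np.set_printoptions(precision=3,suppress=True)
for n in("scene","side"):
  c=bot.read_camera(n);save(c,"l"+n)
  # blank by plane rays: outline colour mask -> z=.002
  f=210/np.tan(np.radians(c["fovy"])/2);T=np.array(c["pose"]);p=c["pixels"].astype(int)
  v,u=np.mgrid[0:420,0:560];r=np.stack([(u-c["cx"])/f,(v-c["cy"])/f,np.ones_like(u)],-1)@T[:3,:3].T
  s=(.002-T[2,3])/r[...,2];Q=T[:3,3]+r*s[...,None]
  W=cloud(c)
  m=(abs(Q[...,0]-.537)<.1)&(abs(Q[...,1]+.24)<.11)&(p[...,0]>p[...,1]+12)&(abs(W[...,2])<.012)
  print(n,cv2.minAreaRect((Q[m][:,:2]*1000).astype(np.float32)),Q[m].mean(0))
a=cv2.imread("pics/lscene.png")[80:300,180:420];b=cv2.imread("pics/lside.png")[80:300,180:420]
cv2.imwrite("pics/v4.png",np.hstack([cv2.resize(x,(400,367)) for x in(a,b)]))
E
```

```text
t: 8.53
eef_pos: [0.5043, 0.012, 0.3411]
tool_rot: [0.003, -0.048, 0.999, 0.0]
contact_force: [0.2, 0.4, -3.1]
gripper_width: 0.535
grasp_force: 41.8
scene ((536.1961059570312, -240.72250366210938), (107.56611633300781, 148.51304626464844), 73.93702697753906) [ 0.538 -0.24   0.002]
side ((534.6271362304688, -241.9442138671875), (108.0148696899414, 149.56613159179688), 74.17637634277344) [ 0.537 -0.242  0.002]
```

View pics/v4.png

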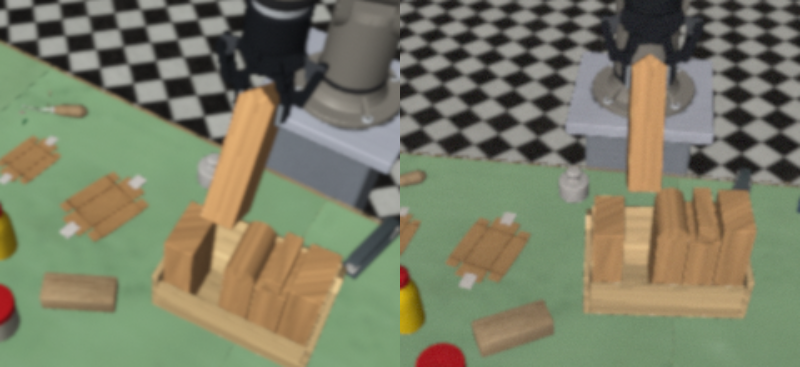

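The block is held tilted and clear of the rack, and the four others stand. Next: go partway to the blank, spin to its yaw, and measure the fold lines with the wrist camera.

```bash
python3 -c "
from h import *
go([.62,-.15],.341,-.278)"
python3 -m jog '[[-2,3,0,0.06],[-4,6,0,0.12],[-6,8,0,0.18],[-8,11,0,0.25],[-10,14,0,0.32],[-10,17,0,0.37],[-10,17,0,0.37],[-10,17,0,0.37],[-10,17,0,0.37]]'
python3 - <<'E'
from h import *
c=bot.read_camera("wrist");save(c,"w5");print(bot.get_obs()["eef_pos"],bot.get_obs()["tool_rot"])
import pickle;pickle.dump(dict(c),open("w5.pkl","wb"))
E
```

```text
t 8.63 pos [0.5028 0.0119 0.3378] row [-10.11 -17.24  -0.31] spin 0.374
t: 9.38
eef_pos: [0.5853, 0.1901, 0.3359]
tool_rot: [-0.001, 0.136, 0.991, -0.001]
contact_force: [-1.5, -0.4, -3.2]
gripper_width: 0.531
grasp_force: 42.7
[0.58562275 0.18932986 0.33633648] [-6.13872294e-04  1.36946175e-01  9.90577955e-01 -8.26173323e-04]
```

View pics/w5.png

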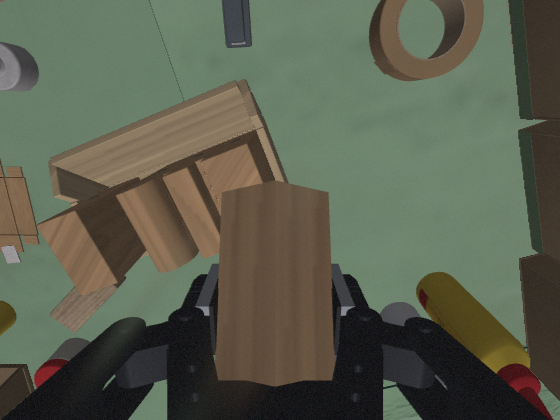

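I typed the wrong sign for y, so the arm went left over free air; nothing was touched. I'll go to the intended spot now.

```bash
python3 -c "
from h import *
go([.62,-.13],.341,-.278)"
```

```text
t 9.43 pos [0.5856 0.1893 0.3363] row [-11.97 -29.8   -0.42] spin 0.003
```

```bash
python3 -m jog '[[-1,-3,-0.4,0],[-2,-6,-0.4,0],[-3.5,-9,-0.4,0],[-5,-12,-0.4,0],[-6,-15,-0.4,0],[-7,-18,-0.4,0],[-8.5,-21,-0.4,0],[-10,-24,-0.4,0],[-11,-27,-0.4,0],[-12,-29.8,-0.4,0],[-12,-29.8,-0.4,0],[-12,-29.8,-0.4,0]]'
python3 - <<'E'
from h import *
c=bot.read_camera("wrist");save(c,"w6");o=bot.get_obs();print(o["eef_pos"],o["tool_rot"])
f=210/np.tan(np.radians(c["fovy"])/2);T=np.array(c["pose"]);p=c["pixels"].astype(int)
v,u=np.mgrid[0:420,0:560];r=np.stack([(u-c["cx"])/f,(v-c["cy"])/f,np.ones_like(u)],-1)@T[:3,:3].T
Q=T[:3,3]+r*((.002-T[2,3])/r[...,2])[...,None];W=cloud(c)
np.savez("w6",Q=Q,W=W,p=c["pixels"])
m=(abs(Q[...,0]-.537)<.1)&(abs(Q[...,1]+.24)<.11)&(p[...,0]>p[...,1]+12)&(abs(W[...,2])<.015)
print(cv2.minAreaRect((Q[m][:,:2]*1000).astype(np.float32)),Q[m].mean(0),m.sum())
E
```

```text
t: 10.43
eef_pos: [0.6195, -0.1333, 0.3412]
tool_rot: [-0.0, 0.14, 0.99, -0.001]
contact_force: [0.2, 0.5, -3.5]
gripper_width: 0.529
grasp_force: 43.3
[ 0.61996764 -0.13068307  0.34114983] [-2.26417797e-04  1.38309705e-01  9.90389001e-01 -3.84130253e-05]
((535.1632080078125, -241.3264617919922), (109.7439193725586, 150.51800537109375), 73.98231506347656) [ 0.53255223 -0.24072573  0.002     ] 7039
```

View pics/w6.png

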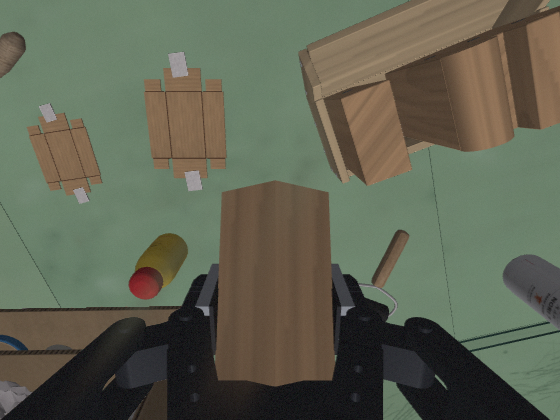

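The wrist view shows the larger blank, with panel fold corners near (166,91), (203,91), (206,158) and (169,160), and its axes line up with the tool. I'll check the fold corners and get the held block's tilt in the tool frame.

Run:
```python
from h import *
np.set_printoptions(precision=4,suppress=True)
Z=np.load("w6.npz");Q,W,p=Z["Q"],Z["W"],Z["p"]
# rectify along blank frame via homography of exact ray-plane points
c=np.array([.5352,-.2413]);a=-.2785;ex=np.array([np.cos(a),np.sin(a)]);ey=np.array([-ex[1],ex[0]])
L=(Q[...,:2]-c)@np.stack([ex,ey],1)*1000
g=p.astype(float).sum(-1)/3
m=(abs(L[...,0])<75)&(abs(L[...,1])<60)
def prof(k,lim,other):
    out=[]
    for s in np.arange(-lim,lim+.1,1):
        q=m&(abs(L[...,k]-s)<.8)&(abs(L[...,1-k])<other)
        out.append(g[q].mean())
    out=np.array(out);i=np.argsort(out-np.convolve(np.pad(out,4,'edge'),np.ones(9)/9,'valid'))[:6]
    print("fold axis",k,sorted((i-lim).tolist()))
prof(0,60,20);prof(1,40,35)
# held block
o=bot.get_obs();q=o["tool_rot"];M=R.from_quat([q[1],q[2],q[3],q[0]]).as_matrix()
B=((W-o["eef_pos"])@M)*1000
s=B[195:372,225:325].reshape(-1,3);s=s[np.isfinite(s).all(1)&(s[:,2]<0)&(s[:,2]>-90)&(abs(s[:,1])<25)]
for x in range(-60,60,10):
    t=s[abs(s[:,0]-x)<2]
    if len(t)>10:print(x,len(t),"top z",np.percentile(t[:,2],3).round(1),"y",np.percentile(t[:,1],[2,98]).round(1),"ridge y",np.median(t[t[:,2]<np.percentile(t[:,2],10),1]).round(1))
```

```text
fold axis 0 [-56, -51, -46, 45, 46, 47]
fold axis 1 [-26, -25, -24, 24, 25, 26]
-10 593 top z -51.6 y [-20.6  16.3] ridge y -2.2
0 1393 top z -52.9 y [-20.4  16.2] ridge y -2.3
10 1330 top z -47.0 y [-20.9  16.4] ridge y -2.0
20 1256 top z -40.9 y [-21.3  17. ] ridge y -2.3
30 1197 top z -34.9 y [-21.9  17.5] ridge y -2.0
40 1156 top z -28.4 y [-22.2  17.8] ridge y -1.9
```

The folds sit at ±46 and ±25 mm about (0.5352,-0.2413), yaw -0.2785, which matches the sheet. The block is still tilted 31.6° in the grip. I'll ease the grip to 20 N, move so the low front edge is over its fold position, and see whether the block swings upright.

```bash
cat >> h.py <<'E'
BC=np.array([.5352,-.2413]);BA=-.2785;BX=np.array([np.cos(BA),np.sin(BA)])
def tilt():
    c=bot.read_camera("wrist");W=cloud(c);o=bot.get_obs();q=o["tool_rot"];M=R.from_quat([q[1],q[2],q[3],q[0]]).as_matrix()
    s=(((W-o["eef_pos"])@M)*1000)[:, 215:335].reshape(-1,3);s=s[np.isfinite(s).all(1)&(s[:,2]<-15)&(s[:,2]>-75)&(abs(s[:,1])<25)&(abs(s[:,0])<70)]
    P=[(x,np.percentile(s[abs(s[:,0]-x)<2][:,2],3)) for x in range(-60,66,5) if (abs(s[:,0]-x)<2).sum()>30]
    P=np.array(P);print("ridge",P.round(1).tolist())
    d=P[P[:,0]>5];print("tilt",np.degrees(np.arctan(np.polyfit(d[:,0],d[:,1],1)[0])))
E
python3 -c "
from h import *
go(BC-BX*.0865,.19,BA)"
```

```text
t 10.48 pos [ 0.62   -0.1307  0.3411] row [ 13.77 -12.95  15.12] spin 0.001
```

```bash
python3 -m jog '[[2,-2,0,0],[4,-4,0,0],[6,-6,0,0],[8,-8,0,0],[10,-10,2,0],[12,-12,4,0],[13.8,-13,6,0],[13.8,-13,8,0],[13.8,-13,10,0],[13.8,-13,12,0],[13.8,-13,14,0],[13.8,-13,15.1,0],[13.8,-13,15.1,0],[13.8,-13,15.1,0]]' 1 20
python3 -c "
from h import *
tilt();go(BC-BX*.0865,.142,BA)"
```

```text
t: 11.65
eef_pos: [0.4529, -0.216, 0.1905]
tool_rot: [-0.0, 0.136, 0.991, 0.0]
contact_force: [0.8, 0.3, -3.6]
gripper_width: 0.531
grasp_force: 43.1
ridge [[-15.0, -48.7], [-10.0, -54.8], [-5.0, -55.9], [0.0, -52.9], [5.0, -49.8], [10.0, -74.8], [15.0, -43.6], [20.0, -40.7], [25.0, -37.5], [30.0, -34.5], [35.0, -31.6], [40.0, -28.7], [45.0, -25.7], [50.0, -22.7]]
tilt 44.20681778199624
t 11.7 pos [ 0.4536 -0.2164  0.1912] row [ 0.12 -0.15  4.92] spin 0.005
```

The tilt is unchanged at ~31°, so the grip holds. I'll lower until the front edge touches the panel, then rotate the block upright along an arc.

```bash
python3 -m jog '[[0.1,-0.1,1.5,0],[0.1,-0.1,3,0],[0.1,-0.1,4,0],[0.1,-0.1,4.6,0],[0.1,-0.1,4.8,0],[0.1,-0.1,4.8,0]]'
python3 -m jog '[[0,0,0.1,0],[0,0,0.1,0]]'; python3 -m jog '[[0,0,0.1,0],[0,0,0.1,0]]'
```

```text
t: 12.2
eef_pos: [0.4519, -0.2172, 0.1425]
tool_rot: [0.0, 0.136, 0.991, -0.0]
contact_force: [-0.1, -0.8, -3.5]
gripper_width: 0.535
grasp_force: 43.2
t: 12.37
eef_pos: [0.4521, -0.2173, 0.1419]
tool_rot: [0.001, 0.136, 0.991, -0.0]
contact_force: [-0.5, -0.5, -3.3]
gripper_width: 0.535
grasp_force: 43.2
t: 12.53
eef_pos: [0.4518, -0.2172, 0.1405]
tool_rot: [0.0, 0.136, 0.991, -0.0]
contact_force: [-0.2, 0.3, -3.2]
gripper_width: 0.529
grasp_force: 43.2
```

```bash
python3 -m jog '[[0,0,0.1,0],[0,0,0.1,0]]'|grep -E "eef|contact"; python3 -m jog '[[0,0,0.1,0],[0,0,0.1,0]]'|grep -E "eef|contact"; python3 -m jog '[[0,0,0.1,0],[0,0,0.1,0]]'|grep -E "eef|contact"
```

```text
eef_pos: [0.452, -0.2173, 0.1402]
contact_force: [-3.3, 1.6, 5.8]
eef_pos: [0.4521, -0.2174, 0.1401]
contact_force: [-5.8, 2.2, 14.4]
eef_pos: [0.4522, -0.2175, 0.14]
contact_force: [-8.6, 3.1, 24.7]
```

Contact came at TCP z ≈ 0.140, exactly as computed. I'll ease the pressure and run the first half of the arc.

```bash
python3 -m jog '[[0,0,-0.15,0],[-0.25,0,-0.22,0],[-0.5,0,-0.28,0],[-0.75,0,-0.33,0],[-1,0,-0.38,0],[-1.25,0,-0.43,0],[-1.5,0,-0.48,0],[-1.75,0,-0.52,0],[-2,0,-0.55,0],[-2.25,0,-0.58,0],[-2.5,0,-0.6,0],[-2.75,0,-0.63,0],[-3,0,-0.65,0],[-3,0,-0.65,0]]'
python3 -c "
from h import *
tilt()"
```

```text
t: 14.2
eef_pos: [0.4811, -0.2255, 0.1446]
tool_rot: [0.0, 0.136, 0.991, 0.0]
contact_force: [-2.3, 0.1, 8.0]
gripper_width: 0.534
grasp_force: 44.4
ridge [[-20.0, -45.7], [-15.0, -50.8], [-10.0, -55.1], [-5.0, -53.8], [0.0, -51.6], [5.0, -49.7], [10.0, -74.8], [15.0, -45.9], [20.0, -43.9], [25.0, -42.0], [30.0, -40.0], [35.0, -38.1], [40.0, -36.2], [45.0, -34.2], [50.0, -32.6]]
tilt 36.65793063767017
```

```bash
python3 -m jog '[[-0.3,0,-0.02,0],[-0.6,0,-0.04,0],[-1,0,-0.05,0],[-1.3,0,-0.05,0],[-1.6,0,-0.04,0],[-2,0,-0.03,0],[-2.3,0,-0.01,0],[-2.6,0,0.02,0],[-3,0,0.04,0],[-3.3,0,0.08,0],[-3.6,0,0.12,0],[-4,0,0.18,0],[-4.3,0,0.23,0],[-4.6,0,0.3,0],[-4.8,0,0.34,0],[-5,0,0.38,0],[-5,0,0.38,0]]'
python3 -c "
from h import *
tilt();o=bot.get_obs();print((o['eef_pos'][:2]-BC)@BX)"
```

```text
t: 15.67
eef_pos: [0.5297, -0.2391, 0.1405]
tool_rot: [0.001, 0.136, 0.991, -0.0]
contact_force: [-0.1, 1.0, 5.4]
gripper_width: 0.53
grasp_force: 44.0
ridge [[-25.0, -40.4], [-20.0, -46.0], [-15.0, -51.3], [-10.0, -51.4], [-5.0, -51.1], [0.0, -50.7], [5.0, -50.3], [10.0, -74.9], [15.0, -49.6], [20.0, -49.5], [25.0, -49.1], [30.0, -48.7], [35.0, -48.5], [40.0, -48.1], [45.0, -47.7], [50.0, -46.6]]
tilt 22.159289886902727
-0.005972400778633449
```

```bash
python3 -m jog '[[-0.2,0,0.06,0],[-0.4,0,0.12,0],[-0.6,0,0.17,0],[-0.8,0,0.22,0],[-1,0,0.27,0],[-1.1,0,0.3,0],[-1.1,0,0.3,0],[-1.1,0,0.3,0]]'
python3 -c "
from h import *
tilt();o=bot.get_obs();print((o['eef_pos'][:2]-BC)@BX)"
```

```text
t: 16.38
eef_pos: [0.5402, -0.242, 0.1376]
tool_rot: [0.001, 0.136, 0.991, -0.0]
contact_force: [-0.1, 0.3, 5.4]
gripper_width: 0.533
grasp_force: 44.3
ridge [[-25.0, -40.5], [-20.0, -46.3], [-15.0, -50.8], [-10.0, -51.0], [-5.0, -51.0], [0.0, -50.9], [5.0, -50.9], [10.0, -74.9], [15.0, -50.8], [20.0, -51.0], [25.0, -50.8], [30.0, -50.8], [35.0, -50.8], [40.0, -51.0], [45.0, -50.9], [50.0, -48.1]]
tilt 19.616915268429388
0.004931935258053947
```

The ridge is level at z = 0.1885, as expected for the block standing flat on the panel. Release, rise straight up, and measure.

```bash
python3 -m jog '[[0,0,0,0],[0,0,0,0],[0,0,0,0],[0,0,0,0],[0,0,0,0],[0,0,0,0]]' -1
python3 -m jog '[[0,0,-1.5,0],[0,0,-3,0],[0,0,-5,0],[0,0,-8,0],[0,0,-11,0],[0,0,-14,0],[-3,0,-16,0],[-6,0,-18,0],[-9,0,-20,0],[-11,0,-20,0],[-11,0,-20,0],[-11,0,-20,0]]'
python3 - <<'E'
from h import *
np.set_printoptions(precision=3,suppress=True)
for n in("wrist","scene","side"):
  c=bot.read_camera(n);save(c,"f"+n);W=cloud(c).reshape(-1,3)
  L=(W[:,:2]-BC)@np.stack([BX,[-BX[1],BX[0]]],1)*1000
  m=(abs(L[:,0])<60)&(abs(L[:,1])<40)&(W[:,2]>.165)&(W[:,2]<.195)
  r=cv2.minAreaRect(L[m].astype(np.float32));t=m&(W[:,2]>.184)
  print(n,r,"z",np.percentile(W[m,2],99),"ridge dir",np.polyfit(L[t,0],L[t,1],1),np.polyfit(L[t,0],W[t,2]*1000,1))
W=cloud(c).reshape(-1,3);L=(W[:,:2]-C0)@np.stack([EX,EY],1)*1000
for y in(-47,47,94,141):
    s=L[(abs(L[:,1]-y)<20)&(W[:,2]>.15)&(W[:,2]<.205)&(abs(L[:,0]-45)<60)];print(y,np.percentile(s[:,0],[1,99]))
print(bot.get_obs()["t"],bot.get_obs()["contact_force"])
b=cv2.imread("pics/fside.png")[120:320,130:420];w=cv2.imread("pics/fwrist.png")
cv2.imwrite("pics/v9.png",np.hstack([cv2.resize(b,(400,276)),cv2.resize(w,(368,276))]))
E
```

```text
t: 16.93
eef_pos: [0.5392, -0.2417, 0.1369]
tool_rot: [-0.0, 0.136, 0.991, 0.0]
contact_force: [-0.1, 0.0, 0.2]
gripper_width: 0.999
grasp_force: 0.0
t: 17.93
eef_pos: [0.6456, -0.2714, 0.3361]
tool_rot: [-0.001, 0.136, 0.991, -0.0]
contact_force: [-1.4, -0.3, -0.1]
gripper_width: 0.998
grasp_force: 0.0
wrist ((1.2197914123535156, 0.7392578125), (87.58148193359375, 46.04426574707031), 0.33465656638145447) z 0.1889008504910565 ridge dir [0.007 0.701] [ -0.    186.404]
scene ((0.6506156921386719, 2.8103084564208984), (48.27943801879883, 90.49394989013672), 89.67032623291016) z 0.18882415265030164 ridge dir [0.008 4.05 ] [ -0.009 186.116]
side ((1.3121871948242188, -1.782155990600586), (90.64663696289062, 48.5067253112793), 0.547623872756958) z 0.18943707807871746 ridge dir [ 0.001 -0.138] [  0.003 186.569]
-47 [ 1.073 89.895]
47 [ 0.476 90.07 ]
94 [ 0.554 89.74 ]
141 [ 2.7   89.374]
18.0833 [-0.433 -0.074 -0.193]
```

View pics/v9.png

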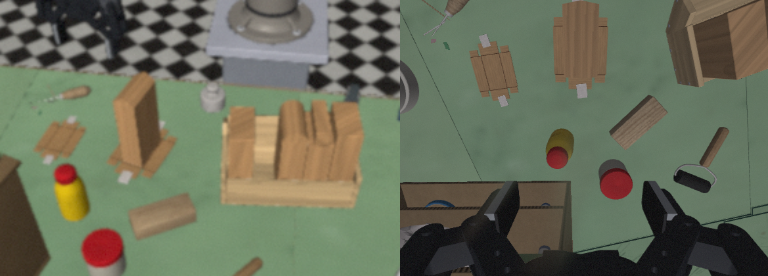

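The block stands upright on the panel at (137,110) in the side view and (580,35) in the wrist view. It is about 1 mm off centre and 0.006 rad off square. The rack blocks are in place and the arm is clear.

```bash
python3 -c "
from station import bot
print(bot.hand_in())"
```

```text
the job is handed in; nothing more can be done
None
```

The gabled block was tipped out, lifted clear and set down roof up on the larger blank's centre panel, measured about 1 mm off centre and 0.006 rad off square. The other four blocks are still standing in the rack, and the job was handed in with no verdict returned.

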